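Clamp the end rail onto a ripening board

ROBOT

A 6-joint arm with a two-finger parallel gripper is mounted at the origin on the work surface. World frame = base frame: x ahead of the robot, y to its left, z up, the work surface at z = 0. Lengths are in mm, angles in degrees, forces in N, time in s.
With the tool pointing down it reaches from about 300 to 850 mm from the base axis. Payload 4.2 kg.
Tool frame: the origin (TCP) lies between the finger pads; the fingertips stand 14 mm ahead of it and the grasp point (between the pads) lies 5 mm behind it (env.finger_overhang is the distance from the TCP to the fingertips, in mm); z points along the fingers, y is the line along which they close (so a half turn about z gives the same grasp; the last joint's range is limited). The gripper opens to 91 mm and grips with 3 to 60 N. Pads are 32 mm wide; open, the fingers measure 118 mm over their backs; the gripper's body (76 mm by 178 mm) begins 60 mm behind the grasp point.
Start: joints at [62.109, 18.312, 89.639, -0, 72.044, -1.146], TCP at [258.772, 513.497, 227.976] pointing down, gripper open.
Joint ranges: [-177.97, 177.97], [-48.28, 115.42], [12.27, 149.76], [-77.06, 257.06], [2.81, 150.46], [-146.56, 146.56]. Speed limits (degrees/s): [147.25, 147.25, 180, 180, 180, 180].

INTERFACE

Orientations are given as [roll, pitch, yaw] about the fixed x, y, z axes, in that order (R = Rz(yaw) Ry(pitch) Rx(roll)).
In Python, from workcell import status, cams, env, finder gives the robot as it stands.
- The arm moves only by the tool apply_moves, never from a script. Its argument "increments" is a list of rows, each a list of 7 numbers: the opening, from -1 (shut) to 1 (fully open), then the shift along the world's x, y, z in m, then the turn, a rotation vector about the world's x, y, z in degrees. In form: [[gripper, x, y, z, ax, ay, az], ...]. A call has 1 to 5 rows; each row shifts and turns the commanded pose from where the row before left it; what a row does not reach is not made up. A row lasts 1/12 s, in which the tool goes at most 41.7 mm and 7.16 degrees, less where a joint would pass 70% of its speed; a pose out of reach is approached as far as the arm can. A call with a gripper value outside its range is refused whole. The fingers move at their own pace and stop on an object; "newtons" is the grip in N (left out, the last holds). Time passes only in rows, so rows that do not move let the fingers close. It gives the time, the measured TCP pose, the force, the opening and the grip force at its end, in the units of the state.
- status.state(): the state, without advancing time (a new reading comes with each control period).
- cams.grab_frame(name): name is "scene" or "top" or "wrist"; returns a dict with "color" (400x640x3 uint8, red, green, blue), "intrinsics" (3x3 intrinsics, pixels), "R" (3x3) and "t" (3): a world point X has camera coordinates R X + t. Camera axes: x right, y down, z forward; pixel columns grow to the right and rows downward; lengths in mm; the calibration is good to about 2 mm. A picture is of the moment at which its call begins. There is no depth.
- env.job_done(): hands the job in; it is judged then, once.
Trained networks look in the newest picture that a camera, given by its name, has taken for a name from the list of things; names that differ only in an ending like _2 or _b are one class to them, and where a whole thing is asked for, a point or a joint stands for the part that bears it (a point fixed in the world has none). Each returns a list of dicts, best first, with "score" (0 to 1); they miss things now and then, are a little off and sometimes report something else, mostly with a low value. They report only what shows in the picture. A call takes as long as a camera call. They do not tell look-alikes from the thing itself.
- finder.boxes_of(query, camera): "rect" ([left, top, width, height] in pixels, round what is visible of it).
- finder.trace(query, camera): "pixels" (400x640 bool, what is visible of it) and "rect" ([left, top, width, height] in pixels, round what is visible of it).
The state is a dict: "time_s": time; "qpos": joint angles; "qvel": joint speeds; "effort": joint torques, N m; "ee_pos": TCP position; "ee_rot": TCP orientation; "force": force on the tool from outside, world axes, zero at the start; "torque": the same for the moment, N m; "gripper_width": finger opening in mm; "gripper_force": force on a finger pad.
Only numpy, scipy, OpenCV 4.12 (cv2) and the standard library are available. Lean on these libraries where they do the work, as an engineer would, in place of code of your own. Each camera call takes 0.05 s, during which the arm holds its last target. There are 200 camera calls.

TASK

Stand the loose end rail upright against the bare end of the ripening board, between the board and the clamp's near jaw, its ends level with the board's sides, and let go of it. Then squeeze and release the clamp's trigger against its handle until the jaws pinch the rail tight to the board, with the near jaw's soft pad pressed in a few millimetres but not squashed. Finish holding the trigger squeezed, so that the screws can be driven, with board and clamp flat on the table and all else left alone.

Things in the scene. Friction and masses are not known exactly. Their poses are not given: they have to be found in the camera images.
- clamp: one-hand bar clamp lying loose and flat, 28 mm high, 0.8 kg, black with orange trigger and pads. Origin on the table under the bar's centre line, level with the near pad's face; +x along the bar to the far jaw, +y the side of both jaws, z up. Near jaw, housing (x -80 to -10, y -28 to 26 mm) and handle are one piece; bar and far jaw slide through it. It may shift 15 mm along its bar when squeezed
- clamp_grip (a point): where to squeeze (clamp's axes): middle of the 63 mm between the handle's back and the released trigger's front, 62 mm out from the bar towards -y, 14 mm above the table. From above, close along clamp x: one finger behind the handle, one before the trigger. Fully squeezed they are 37 mm wide, the middle 13 mm further to -x. The handle (20 mm thick) ends at y -118 mm, the trigger at y -102 mm
- clamp_jaw (a point): centre of the face of the near jaw's soft orange pad (44 mm along the clamp's y, 24 mm high, 14 mm above the table); same axes as the clamp, the pad faces +x
- clamp_far_jaw (a point): centre of the face of the far jaw's pad, which faces the near one; same axes as the clamp. At the start the jaws stand 250 to 264 mm apart; the board and the rail together are 222 mm long
- clamp_bar (a joint): how far the bar is drawn in, m: the jaws stand 272 mm minus this apart. A pawl catches teeth 5 mm apart: a full squeeze draws the far jaw 10 mm nearer (the first one 5 to 10 mm), and it stays there when the trigger is let go (5 N brake)
- clamp_trigger (a joint): trigger angle, rad: 0 released, 0.32 squeezed to its stop; it stops short when the jaws are tight. Its spring takes 2 to 4 N. With tight jaws a 20 N grip on handle and trigger presses the pad in 2 to 4 mm, a 30 N grip about 1.5 mm more, 40 N and over may squash it. Letting go loses the clamping force down to about 6 N
- clamp_pad (a joint): how far the near jaw's soft orange pad (10 mm thick) is pressed in, m: 0 untouched, 0.001 for every 6 N of clamping force
- board: small wooden ripening board lying loose between the jaws, 0.3 kg: 200 mm long along x, 120 wide along y, 22 thick, one end rail (22 x 120 x 55 mm) already on its far end (x 78 to 100). Origin: centre of its underside. +x points to the far jaw, within 3 degrees of the clamp's. The bare end, x = -100 mm, faces the near jaw, 36 to 46 mm away. The far jaw pulls the board along as it closes
- rail: loose end rail of pale wood standing on the table left of the clamp: 22 mm thick along x, 120 long along y, 55 high, 0.08 kg, both faces alike. Origin: centre of its underside. In place its centre is at x = -111, y = 0 mm in the board's axes. Held by its top 20 mm, the fingertips pass above the board (22 mm) and the jaws (28 mm)
- tomme: a round brown-rinded cheese, 136 mm across, 62 mm high, left of the work; stays where it is
- small_tomme: a smaller pale-rinded cheese, 104 mm across, 50 mm high, left of the work; stays where it is
- screwdriver: a screwdriver 190 mm long lying in front of the robot; stays where it is
- screw_tray: an aluminium tray 95 x 70 x 24 mm with brass screws, in front of the robot to the right; stays where it is
- spray_bottle: a white bottle with a blue cap, 72 mm across, 170 mm high, right of the work; stays where it is
- rind_brush: a wooden rind brush 150 x 55 mm, 70 mm high over its handle, on the right; stays where it is
- cheese_iron: a steel cheese iron (sampling corer) with a wooden cross handle, 160 mm long, lying behind the rail on the left; stays where it is
There are look-alikes about, which are no part of the job. What is shaped like the board but blue is not meant.

How it is judged:
By the outcome, as a careful person would: the job done as asked, in the order asked, and still so for the second after the job is handed in, while the arm keeps its last pose, push and grip.
It also fails if it takes over 54 s, if anything falls off the work surface, if the arm or the gripper's body presses on something with over 40 N, if the wrist force passes 120 N, or if a joint passes its speed limit or range.

## Working session

There is one attempt and no reset: what is moved stays moved. The work goes in short steps, Python scripts to look and compute and a tool call to move; the robot and the scene stay as the last step left them, time stands still between calls to the robot, and variables do not carry over. Pictures are saved under pics/ and viewed, at most 10 in all, crops included, and the job is handed in when it is done.

Besides the shell and the picture viewer there is one more tool, called after "Call:" as name(argument=value, ...) on one line, values as JSON. apply_moves: Moves the arm, as the interface text tells. Its arguments: {"type":"object","properties":{"increments":{"type":"array","items":{"type":"array","items":{"type":"number"}}},"newtons":{"type":"number"}},"required":["increments"]}

```bash
mkdir -p pics; ls; cat > h.py <<'E'
import numpy as np, cv2
from workcell import status, cams, env, finder
def save(f,n): cv2.imwrite('pics/'+n+'.png', f['color'][:,:,::-1])
def back(f,uv,z):
    K,R,t=np.array(f['intrinsics']),np.array(f['R']),np.array(f['t'])
    uv=np.atleast_2d(uv).astype(float)
    d=np.linalg.solve(K,np.c_[uv,np.ones(len(uv))].T); d=R.T@d; c=-R.T@t
    return (c[:,None]+d*((z-c[2])/d[2])).T
def proj(f,X):
    K,R,t=np.array(f['intrinsics']),np.array(f['R']),np.array(f['t'])
    p=K@(R@np.atleast_2d(X).T+t[:,None]); return (p[:2]/p[2]).T
E
python3 - <<'E'
from h import *
print(status.state())
for n in ('top','scene'):
    f=cams.grab_frame(n); save(f,n+'0'); R=np.array(f['R']);print(n,-R.T@np.array(f['t']),f['intrinsics'])
    for q in ('clamp','clamp_jaw','clamp_far_jaw','clamp_trigger','board','rail'):
        print(q,[(round(b['score'],2),[round(v) for v in b['rect']]) for b in finder.boxes_of(q,n)])
E
```

```text
pics
{'time_s': 0.0, 'qpos': array([ 6.21075682e+01,  1.83495140e+01,  8.97060418e+01,  1.15326080e-03,
        7.20423333e+01, -1.14515251e+00]), 'qvel': array([-0.0351454 , -0.00769154,  0.00435878, -0.04747224, -0.01790522,
       -0.02982249]), 'effort': array([ 1.82879990e-04, -4.12460089e+01, -2.31971687e+01,  7.26629840e-02,
        4.55071614e-02, -1.55326434e-04]), 'ee_pos': array([258.54781566, 513.06349507, 227.14403934]), 'ee_rot': array([-1.79902152e+02, -3.05259913e-03,  1.53252362e+02]), 'force': array([-0.39921936, -0.37074729, -0.27451177]), 'torque': array([-0.02067219,  0.032877  , -0.02194301]), 'gripper_force': 0.0, 'gripper_width': 91.29261390500838}
top [ 374.16258443   24.89617847 1622.02191133] [[507.37984363   0.         317.43524243]
 [  0.         507.37984363 202.64183625]
 [  0.           0.           1.        ]]
clamp [(0.77, [266, 159, 129, 60])]
clamp_jaw [(0.72, [284, 199, 7, 20]), (0.38, [303, 154, 7, 16])]
clamp_far_jaw [(0.86, [269, 176, 125, 34]), (0.74, [265, 155, 132, 68])]
clamp_trigger [(0.6, [281, 199, 13, 21])]
board [(0.95, [225, 238, 70, 70]), (0.84, [315, 148, 68, 51])]
rail [(0.64, [216, 185, 18, 42])]
scene [ 887.80161154 -620.66238471  913.38892294] [[415.96861353   0.         313.92520436]
 [  0.         415.96861353 191.0122046 ]
 [  0.           0.           1.        ]]
clamp [(0.91, [272, 152, 112, 126]), (0.52, [181, 235, 48, 35])]
clamp_jaw [(0.41, [366, 200, 14, 8])]
clamp_far_jaw [(0.85, [269, 164, 105, 114]), (0.16, [144, 308, 67, 39])]
clamp_trigger [(0.43, [324, 165, 20, 12]), (0.2, [270, 164, 101, 113])]
board [(0.83, [296, 200, 84, 75]), (0.83, [263, 111, 63, 37])]
rail [(0.87, [347, 112, 36, 33])]
```

```bash
python3 - <<'E'
import cv2
t=cv2.imread('pics/top0.png');cv2.imwrite('pics/topc.png',cv2.resize(t[120:320,190:430],None,fx=3.3,fy=3,interpolation=cv2.INTER_CUBIC)[:600])
E
```

```text
(no output)
```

View pics/topc.png

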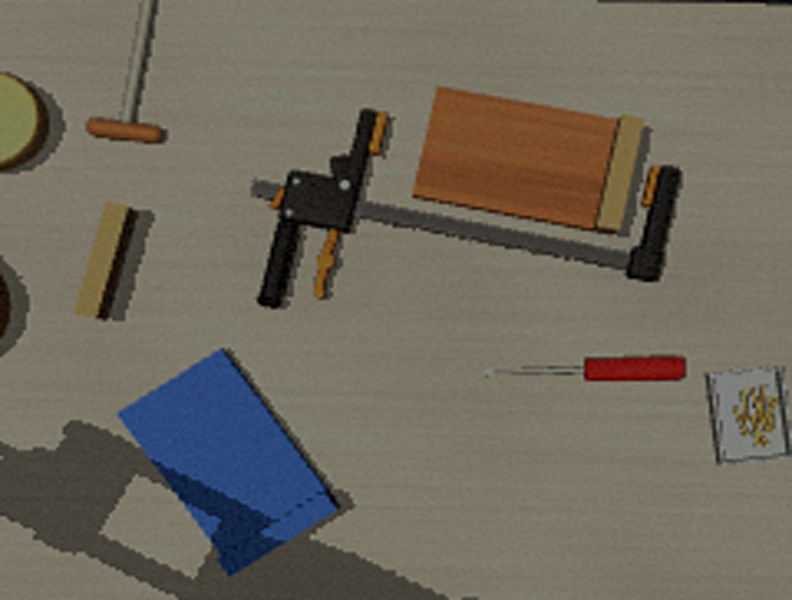

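View pics/scene0.png

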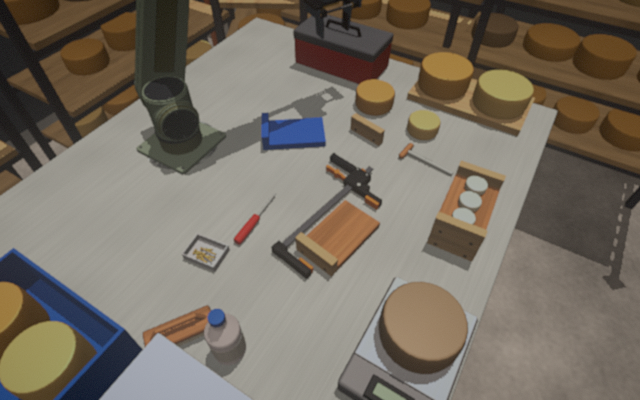

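The crop shows two board-shaped things. The blue one, at top-image px (225–295, 238–308), is the look-alike. The brown board with one pale rail, at px (315–383, 148–199), lies between the jaws and fits the description. The only loose pale rail is at (216–234, 185–227). The clamp's handle and trigger are at about (272–290, 190–220).

```bash
python3 - <<'E'
from h import *
f=cams.grab_frame('top')
for q,z,i in (('rail',55,0),('board',22,None)):
    for b in finder.trace(q,'top'):
        m=b['pixels'].astype(np.uint8)
        r=cv2.minAreaRect(cv2.findContours(m,0,1)[0][0]); p=cv2.boxPoints(r)
        print(q,b['score'],b['rect'],r,back(f,p,z)[:,:2].round(0).tolist(), back(f,[r[0]],z).round(0))
# crop coords -> px: u=190+cx/3.3, v=120+cy/3
c=lambda x,y:[190+x/3.3,120+y/3]
for n,p,z in (('nearpad',c(386,133),26),('farpad',c(645,186),26),('bar l',c(255,188),20),('bar r',c(640,262),20),('handle tip',c(268,303),28),('trig tip',c(321,297),22),('handle c',c(280,262),28),('trig c',c(327,262),22)):
    print(n,back(f,[p],z).round(0)[0,:2])
E
```

```text
rail 0.62 [213.6, 187.5, 17.1, 39.7] ((221.80531311035156, 206.5796661376953), (10.433439254760742, 38.57848358154297), 14.620874404907227) [[439.0, 361.0], [556.0, 336.0], [548.0, 304.0], [432.0, 329.0]] [[494. 333.  55.]]
board 0.85 [313.1, 152.4, 70.8, 46.2] ((349.8269348144531, 172.36538696289062), (64.91443634033203, 40.399925231933594), 11.309932708740234) [[570.0, 49.0], [699.0, 28.0], [663.0, -176.0], [535.0, -153.0]] [[617. -63.  22.]]
board 0.68 [226.2, 235.0, 69.8, 73.2] ((258.76922607421875, 273.15380859375), (65.45462036132812, 41.60251235961914), 56.30992889404297) [[336.0, 327.0], [411.0, 221.0], [245.0, 102.0], [171.0, 207.0]] [[290. 214.  22.]]
nearpad [638.  74.]
farpad [ 588. -177.]
bar l [577. 198.]
bar r [ 508. -174.]
handle tip [454. 181.]
trig tip [462. 131.]
handle c [498. 171.]
trig c [500. 126.]
```

Call:
apply_moves(increments=[[0.1,0.03,-0.028,0.01,0,0,2],[0.1,0.03,-0.028,0.01,0,0,2],[0.1,0.03,-0.028,0.01,0,0,2],[0.1,0.03,-0.028,0.01,0,0,2],[0.1,0.03,-0.028,0.01,0,0,2]])

```text
time_s: 1.27
ee_pos: [407.7, 374.0, 277.9]
ee_rot: [180.0, 0.0, 163.4]
force: [0.7, 0.5, 0.4]
gripper_width: 60.1
gripper_force: 0.0
```

Call:
apply_moves(increments=[[0.1,0.03,-0.028,0.01,0,0,2],[0.1,0.03,-0.028,0.01,0,0,2],[0.1,0.025,-0.018,0.0,0,0,1],[0.1,0,0,0,0,0,0],[0.1,0,0,0,0,0,0]])

```text
time_s: 1.68
ee_pos: [491.9, 301.1, 296.8]
ee_rot: [180.0, -0.0, 168.1]
force: [-0.7, 0.3, 0.6]
gripper_width: 50.3
gripper_force: 0.0
```

```bash
python3 - <<'E'
from h import *
s=status.state();print(s['time_s'],s['ee_pos'],s['ee_rot'],s['gripper_width'])
f=cams.grab_frame('wrist'); save(f,'w1'); print(f['R'],f['t'],f['intrinsics'])
np.savez('w1.npz',**{k:np.array(f[k]) for k in ('intrinsics','R','t')})
for q in ('clamp','clamp_jaw','clamp_far_jaw','clamp_trigger','board','rail'):
    print(q,[(round(b['score'],2),[round(v) for v in b['rect']]) for b in finder.boxes_of(q,'wrist')])
E
```

```text
1.6833 [491.86697214 301.10983256 296.76403184] [ 1.79992181e+02 -3.28346470e-02  1.68065012e+02] 50.299143727041155
[[ 2.07016793e-01  9.78337118e-01  7.29175573e-04]
 [ 9.50911856e-01 -2.01388715e-01  2.34966441e-01]
 [ 2.30023238e-01 -4.79486173e-02 -9.72003210e-01]] [-396.1436564  -449.87734242  356.72062997] [[355.64794836   0.         318.52372359]
 [  0.         355.64794836 200.33650503]
 [  0.           0.           1.        ]]
clamp [(0.63, [50, 153, 185, 102])]
clamp_jaw []
clamp_far_jaw [(0.79, [50, 241, 40, 13])]
clamp_trigger [(0.55, [176, 171, 20, 53])]
board [(0.81, [118, 0, 191, 111]), (0.69, [58, 290, 32, 40])]
rail [(0.59, [337, 114, 25, 106])]
```

View pics/w1.png

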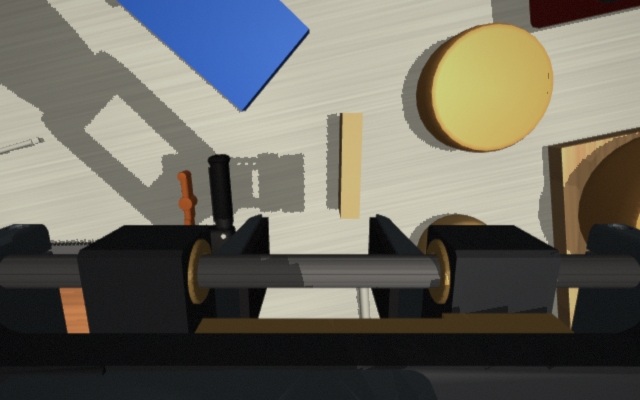

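The wrist view shows the rail's top face at px (341–362, 113–218), with the handle and trigger at about (220, 190) and (187, 195). The blue board is at the top and the gripper hides the lower half. Next I measure the rail here.

```bash
python3 - <<'E'
from h import *
f=cams.grab_frame('wrist'); img=f['color'].astype(int)
b=finder.trace('rail','wrist')[0]; 
def fit(m,z,f):
    r=cv2.minAreaRect(max(cv2.findContours(m,0,1)[0],key=len)); p=back(f,cv2.boxPoints(r),z)[:,:2]
    e=[(p[1]-p[0]),(p[2]-p[1])]; l=max(e,key=np.linalg.norm)
    print(p.mean(0).round(1),[np.linalg.norm(x).round(1) for x in e],np.degrees(np.arctan2(l[1],l[0])).round(2))
fit(b['pixels'].astype(np.uint8),55,f); 
# colour: pale wood
h=cv2.cvtColor(f['color'],cv2.COLOR_RGB2HSV); print(h[160,350],h[160,380],h[160,342])
roi=np.zeros((400,640),np.uint8); roi[100:230,325:375]=1
m=((h[...,1]>80)&(h[...,2]>130)).astype(np.uint8)*roi; print(m.sum(),b['pixels'].sum()); fit(m,55,f)
E
```

```text
[491.5 336.1] [np.float64(121.4), np.float64(25.6)] 166.36
[ 22 105 206] [ 24  27 198] [ 21 105 204]
2033 2343
[491.6 338.2] [np.float64(118.4), np.float64(21.8)] 167.72
```

Call:
apply_moves(increments=[[0.1,0,0.037,0,0,0,0],[0.1,0,0,-0.04,0,0,0],[0.1,0,0,-0.04,0,0,0],[0.1,0,0,-0.04,0,0,0],[0.1,0,0,-0.04,0,0,0]])

```text
time_s: 2.55
ee_pos: [490.5, 339.6, 135.8]
ee_rot: [179.9, 0.1, 168.3]
force: [0.4, 0.6, -1.1]
gripper_width: 50.0
gripper_force: 0.0
```

Call:
apply_moves(increments=[[0.1,0,0,-0.03,0,0,0],[0.1,0,0,0,0,0,0],[0.1,0,0,0,0,0,0]])

```text
time_s: 2.8
ee_pos: [490.3, 339.0, 106.2]
ee_rot: [-179.9, -0.1, 168.3]
force: [0.1, -0.4, 0.6]
gripper_width: 50.3
gripper_force: 0.0
```

```bash
python3 - <<'E'
from h import *
s=status.state();print(s['time_s'],s['ee_pos'],s['ee_rot'],s['gripper_width'])
f=cams.grab_frame('wrist'); save(f,'w2')
h=cv2.cvtColor(f['color'],cv2.COLOR_RGB2HSV)
print(proj(f,[[491.6-58,338+12,55],[491.6+58,338-12,55],[491.6,338,55]]))
E
```

```text
2.8 [490.25056456 339.02257606 106.1997157 ] [-1.79881077e+02 -1.22095502e-01  1.68279275e+02] 50.319403001164716
[[318.12605441 128.36886405]
 [318.31818112 314.37344434]
 [318.2282366  227.29501355]]
```

View pics/w2.png

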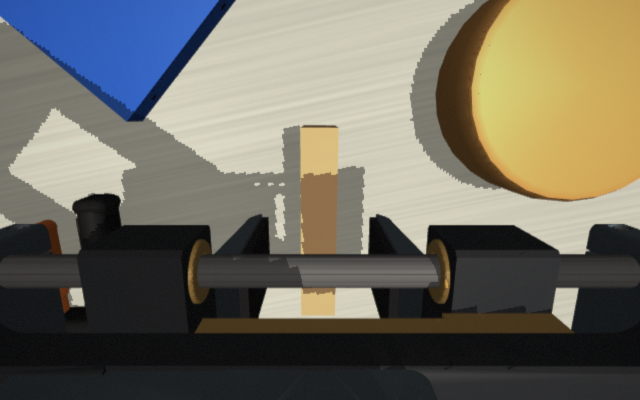

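The rail (px 301–338, rows 126–315) is centred between the fingers, so I descend and grip.

Call:
apply_moves(increments=[[0.1,0.001,0,-0.03,0,0,0],[0.1,0,0,-0.027,0,0,0],[0.1,0,0,0,0,0,0],[-0.7,0,0,0,0,0,0],[-0.7,0,0,0,0,0,0]], newtons=15)

```text
time_s: 3.27
ee_pos: [493.7, 340.3, 52.9]
ee_rot: [179.8, 0.2, 168.3]
force: [0.1, 0.0, -0.3]
gripper_width: 39.4
gripper_force: 0.0
```

Call:
apply_moves(increments=[[-0.8,0,0,0,0,0,0],[-0.8,0,0,0,0,0,0],[-0.8,0,0,0,0,0,0]], newtons=15)

```text
time_s: 3.52
ee_pos: [492.8, 339.5, 51.7]
ee_rot: [179.9, 0.1, 168.3]
force: [0.1, -1.7, 4.7]
gripper_width: 22.0
gripper_force: 14.9
```

Call:
apply_moves(increments=[[-0.8,0,0,0.03,0,0,0],[-0.8,0,0,0.04,0,0,0],[-0.8,0,0,0,0,0,0]])

```text
time_s: 3.77
ee_pos: [495.7, 341.7, 127.6]
ee_rot: [179.4, 0.6, 168.3]
force: [1.5, 0.3, -1.3]
gripper_width: 22.3
gripper_force: 15.0
```

```bash
python3 - <<'E'
from h import *
s=status.state();print(s['time_s'],s['ee_pos'],s['ee_rot'],s['gripper_width'])
f=cams.grab_frame('top'); im=f['color']
h=cv2.cvtColor(im,cv2.COLOR_RGB2HSV)
print('board px',h[170,345],'table',h[148,345],'rail',h[175,378])
roi=np.zeros((400,640),np.uint8); roi[140:205,310:392]=1
m=((h[...,1]>75)&(h[...,2]>60)).astype(np.uint8)*roi
m=cv2.morphologyEx(m,cv2.MORPH_OPEN,np.ones((3,3)))
n,l,st,c=cv2.connectedComponentsWithStats(m); print(st)
k=1+np.argmax(st[1:,4]); m=(l==k).astype(np.uint8)
S=cv2.resize(im[140:205,270:402],None,fx=6,fy=6,interpolation=cv2.INTER_NEAREST)[:,:,::-1].copy()
cs=cv2.findContours(cv2.resize(m[140:205,270:402],None,fx=6,fy=6,interpolation=0),0,1)[0]; cv2.drawContours(S,cs,-1,(0,255,0),1); cv2.imwrite('pics/b.png',S)
r=cv2.minAreaRect(cv2.findContours(m,0,1)[0][0]); p=cv2.boxPoints(r); print(p, back(f,p,22)[:,:2].round(1))
E
```

```text
3.7667 [495.72248005 341.68813088 127.59377994] [179.4175963    0.56824815 168.25070853] 22.30343549228393
board px [ 12 174 129] table [ 23  41 130] rail [ 21 123 135]
[[     0      0    640    400 253559]
 [   315    149     70     48   2423]
 [   387    175      3      3      9]
 [   385    185      3      3      9]]
[[314.30945 185.68303]
 [321.55475 147.04152]
 [384.951   158.9283 ]
 [377.7057  197.56981]] [[ 570.7   48.4]
 [ 695.7   28.8]
 [ 662.8 -174.3]
 [ 538.4 -153.4]]
```

View pics/b.png

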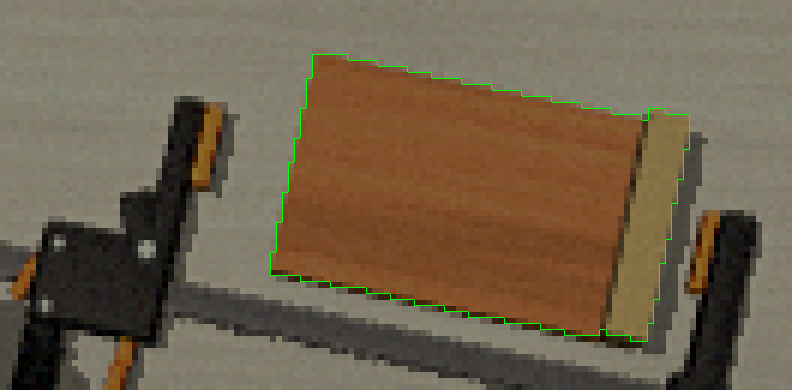

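The contour outlines the board: bare-end corners at crop (313, 54) and (272, 272), near pad at (210, 147), with an open gap between them. I carry the rail over and refine the fit with the board's true size.

```bash
cat > bd.py <<'E'
from h import *
from scipy.optimize import minimize
def board(f,roi=(140,205,300,400),x0=(618,-62,-99.3)):
    """fit silhouette of board (slab 200x120x22 + far rail to 55) to colour mask"""
    h=cv2.cvtColor(f['color'],cv2.COLOR_RGB2HSV)
    m=((h[...,1]>75)&(h[...,2]>40)).astype(np.uint8); z=np.zeros_like(m); z[roi[0]:roi[1],roi[2]:roi[3]]=1; m*=z
    m=cv2.morphologyEx(m,cv2.MORPH_OPEN,np.ones((3,3))); n,l,st,c=cv2.connectedComponentsWithStats(m)
    m=(l==1+np.argmax(st[1:,4])).astype(np.uint8)
    S=8; r0,r1,c0,c1=roi; M=cv2.resize(m[r0:r1,c0:c1],None,fx=S,fy=S,interpolation=0)
    def sil(p):
        a=np.radians(p[2]); X=np.array([np.cos(a),np.sin(a)]);Y=np.array([-X[1],X[0]]); I=np.zeros_like(M)
        for xa,xb,z0,z1 in ((-100,100,0,22),(78,100,22,55)):
            P=[[*(np.array(p[:2])+X*x+Y*y),zz] for x in(xa,xb) for y in(-60,60) for zz in(z0,z1)]
            q=(proj(f,P)-[c0,r0]+.5)*S; cv2.fillPoly(I,[np.round(cv2.convexHull(q.astype(np.float32))*16).astype(np.int32)],1,shift=4)
        return I
    r=minimize(lambda p:float((sil(p)!=M).sum()),x0,method='Nelder-Mead',options=dict(initial_simplex=np.array(x0)+np.array([[0,0,0],[8,0,0],[0,8,0],[0,0,3]]),xatol=.05,fatol=1))
    return r.x,r.fun/S/S
E
python3 - <<'E'
from bd import *
f=cams.grab_frame('top'); p,e=board(f); print(p,e)
a=np.radians(p[2]);X=np.array([np.cos(a),np.sin(a)]);Y=np.array([-X[1],X[0]])
print('rail target',p[:2]-111*X,'115:',p[:2]-115*X,'X',X,Y)
h=cv2.cvtColor(f['color'],cv2.COLOR_RGB2HSV); m=(h[...,0]<17)&(h[...,1]>110); z=np.zeros((400,640),np.uint8); z[140:205,312:392]=1
m=cv2.morphologyEx((m*z).astype(np.uint8),cv2.MORPH_OPEN,np.ones((3,3)));n,l,st,c=cv2.connectedComponentsWithStats(m);m=(l==1+np.argmax(st[1:,4])).astype(np.uint8)
q=back(f,cv2.boxPoints(cv2.minAreaRect(max(cv2.findContours(m,0,1)[0],key=len))),22)[:,:2];print(q.round(1))
s=status.state();print(s['ee_pos'],s['ee_rot'],s['force'])
E
```

```text
[ 616.42627626  -60.57587614 -100.1350834 ] 58.328125
rail target [635.95889354  48.6920371 ] 115: [636.66277164  52.62961955] X [-0.17596953 -0.98439561] [ 0.98439561 -0.17596953]
[[ 572.2   48.5]
 [ 692.9   27.1]
 [ 660.6 -149.8]
 [ 540.4 -127.3]]
[492.92474128 339.81277618 122.30237893] [179.80145609   0.19220372 168.25415616] [-0.76483181  0.96131919 -0.7250463 ]
```

Call:
apply_moves(increments=[[-0.8,0.018,-0.0356,0,0,0,0.2],[-0.8,0.018,-0.0356,0,0,0,0.2],[-0.8,0.018,-0.0356,0,0,0,0.2],[-0.8,0.018,-0.0356,0,0,0,0.2],[-0.8,0.018,-0.0356,0,0,0,0.2]])

```text
time_s: 4.28
ee_pos: [581.4, 159.3, 118.6]
ee_rot: [-179.9, -0.2, 169.3]
force: [-0.1, 0.6, -0.6]
gripper_width: 22.0
gripper_force: 15.0
```

Call:
apply_moves(increments=[[-0.8,0.018,-0.0356,0,0,0,0.2],[-0.8,0.018,-0.0356,0,0,0,0.2],[-0.8,0.018,-0.0356,0,0,0,0.2],[-0.8,0,0,0,0,0,0],[-0.8,0,0,0,0,0,0]])

```text
time_s: 4.7
ee_pos: [635.7, 52.2, 118.2]
ee_rot: [-180.0, -0.2, 169.6]
force: [-1.0, 0.1, -0.8]
gripper_width: 22.1
gripper_force: 15.0
```

```bash
python3 - <<'E'
from h import *
s=status.state();print(s['time_s'],s['ee_pos'],s['ee_rot'],s['gripper_width'])
f=cams.grab_frame('wrist'); save(f,'w3'); np.savez('w3.npz',**{k:np.array(f[k]) for k in ('intrinsics','R','t','color')})
E
```

```text
4.7 [635.65249011  52.17209643 118.23249431] [-1.79972384e+02 -1.71331806e-01  1.69631850e+02] 22.109967324391956
```

View pics/w3.png

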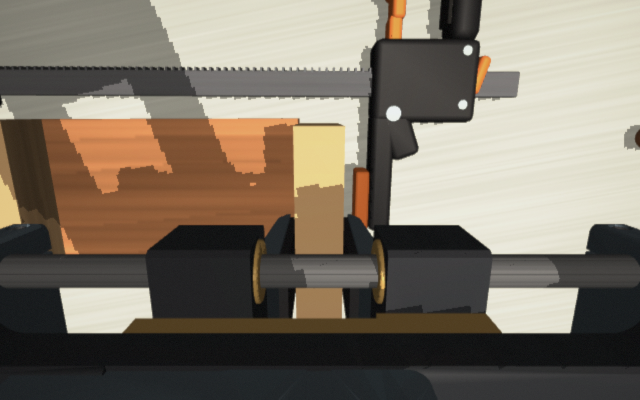

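The wrist view shows the board's bare corner at px (299, 119) and the held rail's top end at (293–345, 125). The near pad's face is at about x = 355, and the clamp bar runs along row ~80. Next I compute the offsets.

```bash
python3 - <<'E'
from h import *
f=dict(np.load('w3.npz')); im=f['color'].astype(int)
print('cam',-f['R'].T@f['t'])
for c in (240,270,310,330): print('col',c,[(r,tuple(im[r,c])) for r in range(114,130)])
print('row124',[(c,tuple(im[124,c])) for c in range(288,304)])
print('row140',[(c,tuple(im[140,c])) for c in list(range(288,300))+list(range(340,350))])
print('row121',[(c,tuple(im[121,c])) for c in range(292,304)])
print('pad row185',[(c,tuple(im[185,c])) for c in range(350,360)],'\nrow 215',[(c,tuple(im[215,c])) for c in range(350,360)])
print('clamp bar edges col',[(c,[r for r in range(55,105) if abs(im[r,c].sum()-im[r-1,c].sum())>60]) for c in (200,300,350,500)])
print('handle row15',[(c,tuple(im[15,c])) for c in range(386,406)],[(c,im[15,c].sum()) for c in range(440,485,2)])
E
```

```text
cam [571.58510827  63.40137071 274.36374365]
col 240 [(114, (np.int64(233), np.int64(231), np.int64(218))), (115, (np.int64(234), np.int64(232), np.int64(219))), (116, (np.int64(234), np.int64(231), np.int64(218))), (117, (np.int64(229), np.int64(223), np.int64(203))), (118, (np.int64(213), np.int64(173), np.int64(139))), (119, (np.int64(229), np.int64(155), np.int64(100))), (120, (np.int64(231), np.int64(155), np.int64(96))), (121, (np.int64(231), np.int64(156), np.int64(97))), (122, (np.int64(232), np.int64(158), np.int64(98))), (123, (np.int64(232), np.int64(160), np.int64(99))), (124, (np.int64(232), np.int64(161), np.int64(99))), (125, (np.int64(232), np.int64(160), np.int64(99))), (126, (np.int64(231), np.int64(158), np.int64(97))), (127, (np.int64(232), np.int64(160), np.int64(99))), (128, (np.int64(232), np.int64(159), np.int64(98))), (129, (np.int64(232), np.int64(161), np.int64(100)))]
col 270 [(114, (np.int64(229), np.int64(228), np.int64(212))), (115, (np.int64(229), np.int64(228), np.int64(212))), (116, (np.int64(229), np.int64(227), np.int64(211))), (117, (np.int64(227)
[... 7136 characters left out ...]
nt64(225), np.int64(126), np.int64(60))), (403, (np.int64(223), np.int64(120), np.int64(58))), (404, (np.int64(209), np.int64(123), np.int64(78))), (405, (np.int64(197), np.int64(178), np.int64(159)))] [(440, np.int64(116)), (442, np.int64(30)), (444, np.int64(36)), (446, np.int64(30)), (448, np.int64(81)), (450, np.int64(125)), (452, np.int64(62)), (454, np.int64(51)), (456, np.int64(80)), (458, np.int64(109)), (460, np.int64(140)), (462, np.int64(173)), (464, np.int64(196)), (466, np.int64(190)), (468, np.int64(167)), (470, np.int64(148)), (472, np.int64(135)), (474, np.int64(114)), (476, np.int64(105)), (478, np.int64(94)), (480, np.int64(317)), (482, np.int64(631)), (484, np.int64(627))]
```

```bash
python3 - <<'E'
from h import *
f=dict(np.load('w3.npz')); a=np.radians(-100.2);X=np.array([np.cos(a),np.sin(a)]);Y=np.array([-X[1],X[0]])
L=lambda p,z:(lambda q:(q@X,q@Y,q))(back(f,[p],z)[0,:2])
for z in (118,122,125): print(z,'rail L,R width',L([292.7,140],z)[0],L([344.6,140],z)[0]-L([292.7,140],z)[0],'endY',L([318,125.6],z)[1],'ctrX',L([318.6,140],z)[0], 'tilt check', L([293,127],z)[0])
b=L([297.6,121],22);print('board bare X',b[0],'Y side',L([297,117.8],22)[1],L([240,117.8],22)[1],L([270,117.8],22)[1])
print('pad face X (z26)',L([355.5,185],26)[0],L([354.6,215],26)[0])
print('bar centre Y z?',[(L([200,(70+97)/2],z)[1]) for z in (14,20)],'angle bar',[np.degrees(np.arctan2(*(L([500,84.8],20)[2]-L([200,83.2],20)[2])[::-1]))])
s=status.state()['ee_pos'][:2];print('tcp',s@X,s@Y)
E
```

```text
118 rail L,R width -152.38089353793305 -22.547030071302487 endY 555.6616794542259 ctrX -163.6326121411421 tilt check -152.62124086733434
122 rail L,R width -152.66836318431524 -21.970245976851174 endY 555.5507191641782 ctrX -163.63224732307154 tilt check -152.90256209788063
125 rail L,R width -152.88396541910186 -21.537657906012726 endY 555.4674989466423 ctrX -163.63197370951863 tilt check -153.11355302079033
board bare X -149.1366166100734 Y side 553.000171890959 552.8748622891696 552.9408142621677
pad face X (z26) -189.76784270687935 -189.58046362602994
bar centre Y z? [np.float64(529.5213993522685), np.float64(530.0238365551464)] angle bar [np.float64(79.32687595671896)]
tcp -165.2719797946981 615.4567209653871
```

Call:
apply_moves(increments=[[-0.8,-0.0026,0.0005,-0.02,0,0,0],[-0.8,0,0,-0.025,0,0,0],[-0.8,0,0,-0.015,0,0,0],[-0.8,0,0,-0.004,0,0,0],[-0.8,0,0,0,0,0,0]])

```text
time_s: 5.17
ee_pos: [631.6, 56.1, 54.4]
ee_rot: [-180.0, -0.2, 170.0]
force: [0.1, 0.5, -0.4]
gripper_width: 21.8
gripper_force: 15.0
```

Call:
apply_moves(increments=[[-0.8,0,0,-0.002,0,0,0],[-0.8,0,0,0,0,0,0],[-0.8,0,0,0,0,0,0]])

```text
time_s: 5.42
ee_pos: [633.9, 55.2, 55.2]
ee_rot: [180.0, 0.1, 169.9]
force: [-0.8, -0.3, -0.8]
gripper_width: 22.0
gripper_force: 15.0
```

```bash
cat > m.py <<'E'
from h import *
s=status.state();print(s['time_s'],s['ee_pos'].round(1),s['ee_rot'].round(1),s['force'].round(1))
f=cams.grab_frame('wrist'); np.savez('w4.npz',**{k:np.array(f[k]) for k in ('intrinsics','R','t','color')})
im=cv2.resize(f['color'][60:270,210:430],None,fx=3,fy=2.8,interpolation=cv2.INTER_NEAREST); import sys
cv2.imwrite('pics/'+sys.argv[1]+'.png',im[:,:,::-1])
E
python3 m.py w4
```

```text
5.4167 [633.9  55.2  55.2] [1.800e+02 1.000e-01 1.699e+02] [-0.8 -0.3 -0.8]
```

View pics/w4.png

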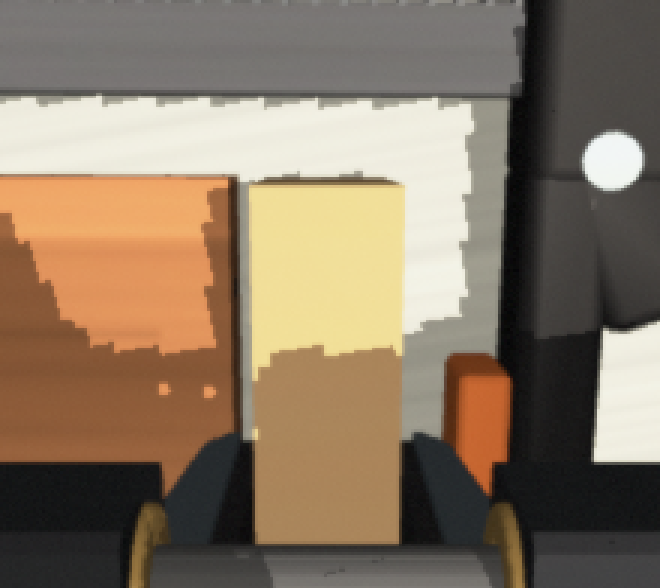

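The rail is upright at crop columns 250–404, with a narrow gap to the board's end face at column 238 and the pad at 445. Now I work out the remaining offset.

```bash
cat > o.py <<'E'
from h import *
import sys
f=dict(np.load('w4.npz')); a=np.radians(-100.1);X=np.array([np.cos(a),np.sin(a)]);Y=np.array([-X[1],X[0]])
L=lambda p,z:(lambda q:(round(q@X,1),round(q@Y,1)))(back(f,[p],z)[0,:2])
c=lambda x,y:[210+x/3-.5,60+y/2.8-.5]
for z in (56,59,61): print(z,'rail L',L(c(250,200),z),'R',L(c(404,200),z),'end',L(c(320,183.5),z))
print('board corner',L(c(232,177),22),'side',L(c(20,175.5),22),'bare lower',L(c(232,300),22))
print('cam',-f['R'].T@f['t'])
E
python3 o.py
```

```text
56 rail L (np.float64(-154.1), np.float64(555.9)) R (np.float64(-176.1), np.float64(555.9)) end (np.float64(-164.1), np.float64(553.4))
59 rail L (np.float64(-154.3), np.float64(555.8)) R (np.float64(-175.9), np.float64(555.8)) end (np.float64(-164.1), np.float64(553.4))
61 rail L (np.float64(-154.4), np.float64(555.7)) R (np.float64(-175.7), np.float64(555.7)) end (np.float64(-164.1), np.float64(553.3))
board corner (np.float64(-148.7), np.float64(553.3)) side (np.float64(-112.0), np.float64(553.0)) bare lower (np.float64(-148.2), np.float64(576.3))
cam [569.0439398   66.15203169 210.94731299]
```

Call:
apply_moves(increments=[[-0.8,0,0,-0.001,0,0,0],[-0.8,-0.0005,-0.0025,0,0,0,0],[-0.8,-0.0005,-0.0025,0,0,0,0],[-0.8,0,0,0,0,0,0],[-0.8,0,0,0,0,0,0]])

```text
time_s: 5.88
ee_pos: [632.3, 49.5, 53.1]
ee_rot: [180.0, 0.0, 169.8]
force: [-0.1, -1.0, -1.4]
gripper_width: 21.7
gripper_force: 15.0
```

Call:
apply_moves(increments=[[-0.8,-0.0002,-0.001,0,0,0,0],[-0.8,0,0,0,0,0,0],[-0.8,0,0,0,0,0,0]])

```text
time_s: 6.13
ee_pos: [632.2, 49.0, 53.1]
ee_rot: [180.0, 0.0, 169.8]
force: [0.7, 1.4, -0.5]
gripper_width: 21.5
gripper_force: 15.0
```

```bash
python3 m.py w5
```

```text
6.1333 [632.2  49.   53.1] [180.    0.  169.8] [ 0.7  1.4 -0.5]
```

View pics/w5.png

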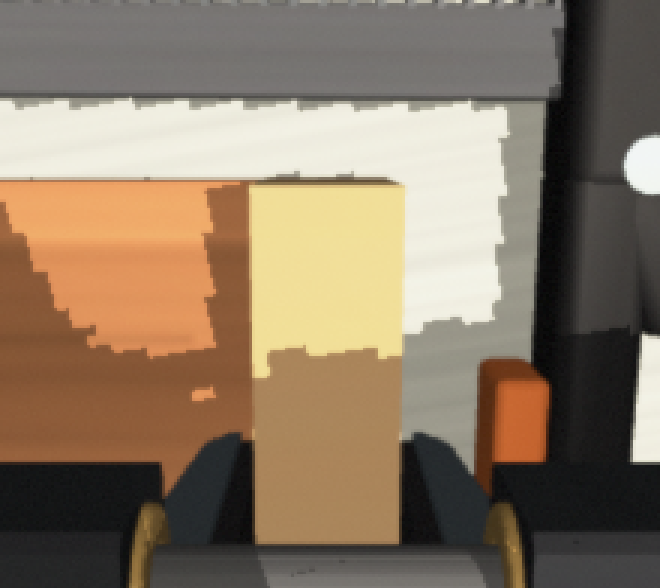

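```bash
python3 - <<'E'
exec(open('o.py').read().split('for z')[0])
for z in (55,57): print('rail L',L(c(250,200),z),'R',L(c(404,200),z),'end',L(c(320,184.5),z))
print('board side',L(c(20,178.5),22),L(c(240,181),22), L(c(100,179.5),22),'pad',L(c(490,420),26))
im=f['color'].astype(int)
print([(r,im[r,280].tolist()) for r in range(120,128)],[(r,im[r,225].tolist()) for r in range(120,128)],[(r,im[r,320].tolist()) for r in range(120,129)])
E
```

```text
rail L (np.float64(-147.8), np.float64(555.3)) R (np.float64(-169.6), np.float64(555.3)) end (np.float64(-157.7), np.float64(553.0))
rail L (np.float64(-147.9), np.float64(555.2)) R (np.float64(-169.4), np.float64(555.2)) end (np.float64(-157.7), np.float64(552.9))
board side (np.float64(-106.1), np.float64(552.8)) (np.float64(-143.8), np.float64(553.3)) (np.float64(-119.8), np.float64(553.0)) pad (np.float64(-187.6), np.float64(597.8))
[(120, [240, 238, 226]), (121, [240, 238, 225]), (122, [235, 233, 218]), (123, [202, 188, 167]), (124, [175, 122, 86]), (125, [235, 159, 100]), (126, [230, 154, 96]), (127, [165, 107, 67])] [(120, [241, 239, 226]), (121, [240, 239, 225]), (122, [235, 233, 218]), (123, [203, 188, 166]), (124, [174, 121, 86]), (125, [233, 156, 96]), (126, [238, 162, 101]), (127, [239, 164, 102])] [(120, [239, 236, 224]), (121, [240, 238, 225]), (122, [228, 225, 208]), (123, [130, 118, 99]), (124, [95, 76, 53]), (125, [135, 114, 76]), (126, [219, 191, 129]), (127, [240, 221, 149]), (128, [241, 223, 152])]
```

Call:
apply_moves(increments=[[-0.8,0,0,-0.001,0,0,0],[-0.8,0,0,0,0,0,0],[-0.8,0,0,0,0,0,0]])

```text
time_s: 6.43
ee_pos: [632.2, 49.0, 51.9]
ee_rot: [180.0, 0.0, 169.9]
force: [0.7, 1.8, -0.1]
gripper_width: 21.8
gripper_force: 15.0
```

```bash
python3 m.py w6; python3 - <<'E'
exec(open('o.py').read().split('for z')[0])
print(-f['R'].T@f['t'])
f1=dict(np.load('w1.npz')); im=cv2.imread('pics/w1.png').astype(int)
for r in (190,205): print(r,[(c_,im[r,c_].tolist()[::-1]) for c_ in list(range(174,200,2))+list(range(206,240,2))])
E
```

```text
6.4333 [632.2  49.   51.9] [180.    0.  169.9] [ 0.7  1.8 -0.1]
[567.60844929  59.92029787 207.84544164]
190 [(174, [115, 113, 104]), (176, [117, 115, 105]), (178, [116, 114, 104]), (180, [115, 111, 100]), (182, [144, 75, 38]), (184, [155, 79, 36]), (186, [142, 72, 33]), (188, [83, 40, 17]), (190, [63, 29, 10]), (192, [71, 50, 38]), (194, [116, 113, 103]), (196, [116, 114, 103]), (198, [115, 113, 102]), (206, [113, 111, 101]), (208, [112, 109, 100]), (210, [70, 69, 62]), (212, [17, 16, 16]), (214, [18, 16, 16]), (216, [18, 17, 18]), (218, [20, 18, 15]), (220, [22, 21, 21]), (222, [21, 21, 20]), (224, [17, 15, 14]), (226, [12, 12, 12]), (228, [8, 8, 9]), (230, [30, 28, 26]), (232, [113, 110, 101]), (234, [117, 115, 105]), (236, [117, 117, 105]), (238, [117, 115, 105])]
205 [(174, [115, 113, 103]), (176, [112, 111, 102]), (178, [124, 103, 85]), (180, [154, 77, 36]), (182, [154, 78, 34]), (184, [155, 78, 36]), (186, [154, 77, 35]), (188, [154, 79, 35]), (190, [153, 77, 34]), (192, [79, 39, 18]), (194, [67, 42, 25]), (196, [112, 109, 98]), (198, [115, 113, 103]), (206, [113, 111, 101]), (208, [110, 109, 99]), (210, [109, 107, 98]), (212, [39, 39, 34]), (214, [13, 12, 14]), (216, [14, 11, 11]), (218, [16, 16, 16]), (220, [21, 21, 20]), (222, [22, 21, 21]), (224, [15, 15, 15]), (226, [14, 11, 14]), (228, [8, 7, 9]), (230, [5, 6, 4]), (232, [66, 65, 60]), (234, [117, 115, 104]), (236, [118, 116, 105]), (238, [116, 114, 104])]
```

Call:
apply_moves(increments=[[-0.8,0,0,-0.0007,0,0,0],[-0.8,0,0,0,0,0,0],[0.05,0,0,0,0,0,0],[0.05,0,0,0,0,0,0],[0.05,0,0,0,0,0,0]])

```text
time_s: 6.9
ee_pos: [632.1, 48.6, 51.2]
ee_rot: [-180.0, -0.0, 169.9]
force: [-0.1, -0.6, -0.2]
gripper_width: 39.1
gripper_force: 0.0
```

Call:
apply_moves(increments=[[0.05,0,0,0.01,0,0,0],[0.05,0,0,0.03,0,0,0],[0.05,0,0,0.04,0,0,0],[0.05,0,0,0.04,0,0,0],[0.05,0,0,0.02,0,0,0]])

```text
time_s: 7.32
ee_pos: [634.1, 48.8, 197.4]
ee_rot: [179.9, 0.5, 169.9]
force: [0.3, -0.5, 0.2]
gripper_width: 48.3
gripper_force: 0.0
```

```bash
python3 - <<'E'
from h import *
s=status.state();print(s['time_s'],s['ee_pos'].round(1),s['ee_rot'].round(1))
f=cams.grab_frame('wrist'); save(f,'w7'); np.savez('w7.npz',**{k:np.array(f[k]) for k in ('intrinsics','R','t','color')})
E
```

```text
7.3167 [634.1  48.8 197.4] [179.9   0.5 169.9]
```

View pics/w7.png

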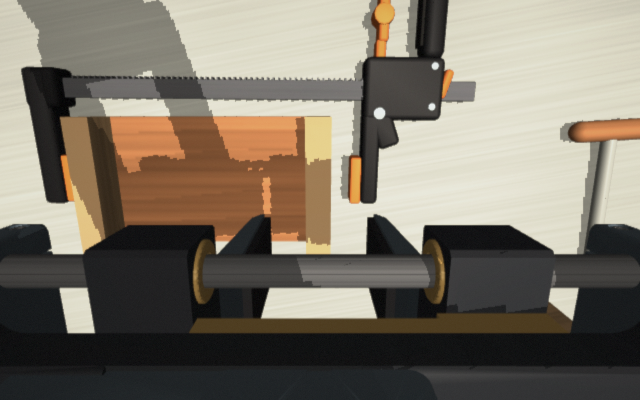

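The rail stands flush against the board's bare end, px (306–330, 116–250), and is free of the gripper. The near pad is at (350–361, 157–202), the trigger at (383, 25) and the handle at (430, 25). Next I work out the grip pose.

```bash
python3 - <<'E'
from h import *
W={k:dict(np.load(k+'.npz')) for k in('w1','w3','w7')}; W['w1']['color']=cv2.imread('pics/w1.png')[:,:,::-1]
def edges(k,r,lo,hi):
    g=W[k]['color'][r].astype(int).sum(1); d=np.abs(np.diff(g)); return [(c,int(g[c+1]-g[c])) for c in range(lo,hi) if d[c]>45]
print('w3 r60',edges('w3',60,360,490)); print('w7 r90',edges('w7',75,355,460)); print('w7 r30',edges('w7',30,365,460)); print('w7 r50',edges('w7',50,365,460)); print('w1 195',edges('w1',195,170,245))
a=np.radians(-100.6);X=np.array([np.cos(a),np.sin(a)]);Y=np.array([-X[1],X[0]])
L=lambda k,p,z:(lambda q:(round(q@X,1),round(q@Y,1)))(back(W[k],[p],z)[0,:2])
print('w3 housing',L('w3',(373,60),28),L('w3',(478.5,60),28),'pad',L('w3',(355.5,185),26),'bar',L('w3',(200,83.5),18),'hous rows',L('w3',(430,40),28),L('w3',(430,121),28))
print('w7 housing',L('w7',(363.5,75),28),L('w7',(442,75),28),'pad',L('w7',(350,175),26),'bar',L('w7',(200,89),18))
for z in (0,14,28): print(z,'w7 trigL',L('w7',(377,30),z),'handR',L('w7',(446,30),z),'w1 trigL',L('w1',(180,195),z),'handR',L('w1',(231,195),z),'hand tip',L('w1',(220,154),z),'trig tip',L('w1',(184,171),z))
E
```

```text
w3 r60 [(361, -171), (369, -210), (370, -130), (478, 74), (479, 93), (480, 75), (481, 48)]
w7 r90 [(361, -225), (362, -111), (443, 112), (444, 108), (445, 69), (452, 127), (453, 62)]
w7 r30 [(367, -193), (368, -47), (375, -145), (376, -72), (378, 106), (379, 113), (380, 55), (388, 174), (407, -179), (415, -206), (416, -122), (420, 56), (423, -57), (444, 159), (445, 356)]
w7 r50 [(365, -198), (372, -64), (373, -147), (375, 108), (376, 132), (385, 165), (405, -190), (416, -199), (417, -110), (442, 97), (443, 295), (444, 141)]
w1 195 [(187, -53), (188, -61), (193, 76), (194, 71), (209, -58), (210, -155), (211, -54), (230, 121), (231, 146)]
w3 housing (np.float64(-202.8), np.float64(515.1)) (np.float64(-271.5), np.float64(514.8)) pad (np.float64(-193.9), np.float64(598.3)) bar (np.float64(-86.0), np.float64(529.3)) hous rows (np.float64(-239.0), np.float64(502.9)) (np.float64(-242.9), np.float64(553.7))
w7 housing (np.float64(-202.7), np.float64(516.9)) (np.float64(-270.7), np.float64(516.4)) pad (np.float64(-193.8), np.float64(605.0)) bar (np.float64(-57.3), np.float64(529.1))
0 w7 trig
[... 162 characters left out ...]
, np.float64(462.2)) hand tip (np.float64(-261.5), np.float64(408.6)) trig tip (np.float64(-213.4), np.float64(429.3))
14 w7 trigL (np.float64(-214.8), np.float64(478.1)) handR (np.float64(-275.4), np.float64(477.6)) w1 trigL (np.float64(-210.3), np.float64(457.6)) handR (np.float64(-274.8), np.float64(459.1)) hand tip (np.float64(-265.4), np.float64(407.2)) trig tip (np.float64(-218.8), np.float64(427.2))
28 w7 trigL (np.float64(-212.7), np.float64(481.0)) handR (np.float64(-270.8), np.float64(480.5)) w1 trigL (np.float64(-216.0), np.float64(454.6)) handR (np.float64(-278.3), np.float64(456.1)) hand tip (np.float64(-269.3), np.float64(405.8)) trig tip (np.float64(-224.2), np.float64(425.2))
```

Call:
apply_moves(increments=[[0.75,-0.026,0.021,0,0,0,-0.1],[0.75,-0.026,0.021,0,0,0,-0.1],[0.75,-0.026,0.021,0,0,0,-0.1],[0.75,-0.026,0.021,0,0,0,-0.1],[0.75,-0.026,0.021,0,0,0,-0.1]])

```text
time_s: 7.78
ee_pos: [500.7, 154.4, 191.6]
ee_rot: [180.0, 0.0, 169.3]
force: [0.4, 0.7, 0.3]
gripper_width: 78.1
gripper_force: 0.0
```

Call:
apply_moves(increments=[[0.75,0,0,-0.035,0,0,0],[0.75,0,0,-0.035,0,0,0],[0.75,0,0,-0.02,0,0,0],[0.75,0,0,0,0,0,0],[0.75,0,0,0,0,0,0]])

```text
time_s: 8.2
ee_pos: [501.8, 153.7, 101.2]
ee_rot: [-180.0, -0.1, 169.4]
force: [0.8, -0.4, 0.4]
gripper_width: 79.5
gripper_force: 0.0
```

```bash
python3 - <<'E'
from h import *
s=status.state();print(s['time_s'],s['ee_pos'].round(1),s['ee_rot'].round(1),s['gripper_width'])
f=cams.grab_frame('wrist'); save(f,'w8'); np.savez('w8.npz',**{k:np.array(f[k]) for k in ('intrinsics','R','t','color')})
a=np.radians(-100.6);X=np.array([np.cos(a),np.sin(a)]);Y=np.array([-X[1],X[0]])
L=lambda p,z:(lambda q:(round(q@X,1),round(q@Y,1)))(back(f,[p],z)[0,:2])
print('tcp',s['ee_pos'][:2]@X,s['ee_pos'][:2]@Y)
h=cv2.cvtColor(f['color'],cv2.COLOR_RGB2HSV)
for r in range(100,235,12):
    o=np.where((h[r,:,0]<16)&(h[r,:,1]>130))[0]; d=np.where(f['color'][r].astype(int).sum(1)<75)[0]; o=o[(o>150)&(o<480)]; d=d[(d>150)&(d<480)]
    if len(d): print(r,'orange',o[[0,-1]] if len(o) else None,'dark',d[[0,-1]],'trig X z14', L((o[0],r),14) if len(o) else None,'handR',L((d[-1],r),14))
E
```

```text
8.2 [501.8 153.7 101.2] [-1.800e+02 -1.000e-01  1.694e+02] 79.54193021919679
tcp -243.40428505173554 464.98146736833706
136 orange None dark [332 365] trig X z14 None handR (np.float64(-274.3), np.float64(413.7))
148 orange None dark [332 362] trig X z14 None handR (np.float64(-272.5), np.float64(421.7))
160 orange [275 290] dark [335 362] trig X z14 (np.float64(-213.1), np.float64(429.8)) handR (np.float64(-272.7), np.float64(429.9))
172 orange [276 290] dark [331 362] trig X z14 (np.float64(-213.6), np.float64(438.1)) handR (np.float64(-272.9), np.float64(438.2))
184 orange [278 291] dark [331 361] trig X z14 (np.float64(-214.7), np.float64(446.6)) handR (np.float64(-272.5), np.float64(446.6))
196 orange [278 291] dark [331 361] trig X z14 (np.float64(-214.5), np.float64(455.1)) handR (np.float64(-272.7), np.float64(455.2))
208 orange [273 297] dark [331 361] trig X z14 (np.float64(-210.7), np.float64(463.8)) handR (np.float64(-272.9), np.float64(463.9))
220 orange [272 294] dark [227 410] trig X z14 (np.float64(-209.7), np.float64(472.7)) handR (np.float64(-308.1), np.float64(472.8))
232 orange [279 292] dark [151 421] trig X z14 (np.float64(-214.5), np.float64(481.7)) handR (np.float64(-316.6), np.float64(481.8))
```

Call:
apply_moves(increments=[[0.75,0.0,0,-0.03,0,0,0],[0.75,0.0,0,-0.03,0,0,0],[0.75,0,0,-0.015,0,0,0],[0.75,0,0,-0.005,0,0,0],[0.75,0,0,0,0,0,0]], newtons=15)

```text
time_s: 8.67
ee_pos: [502.9, 153.9, 21.8]
ee_rot: [180.0, 0.0, 169.3]
force: [-0.4, 1.0, 0.1]
gripper_width: 80.0
gripper_force: 0.0
```

Call:
apply_moves(increments=[[0.5,0,0,0,0,0,0],[0.5,0,0,0,0,0,0],[0.5,0,0,0,0,0,0]])

```text
time_s: 8.92
ee_pos: [503.4, 154.2, 22.9]
ee_rot: [179.9, 0.2, 169.4]
force: [0.8, 0.1, 0.6]
gripper_width: 68.7
gripper_force: 0.0
```

Call:
apply_moves(increments=[[0.42,0,0,-0.003,0,0,0],[0.2,0.0005,0.003,0,0,0,0],[0.05,0.0006,0.0034,0,0,0,0],[-0.1,0.0006,0.0034,0,0,0,0],[-0.3,0.0006,0.003,0,0,0,0]], newtons=15)

```text
time_s: 9.33
ee_pos: [505.3, 166.4, 18.8]
ee_rot: [-180.0, 0.1, 169.4]
force: [2.0, -2.9, 1.3]
gripper_width: 41.2
gripper_force: 8.9
```

Call:
apply_moves(increments=[[-0.5,0,0,0,0,0,0],[-0.5,0,0,0,0,0,0],[-0.5,0,0,0,0,0,0]])

```text
time_s: 9.58
ee_pos: [505.5, 167.5, 18.7]
ee_rot: [179.9, 0.1, 169.3]
force: [2.1, 0.2, 2.1]
gripper_width: 37.2
gripper_force: 15.0
```

Full squeeze at 37 mm. I release, then look at the clamp and jaws numerically.

Call:
apply_moves(increments=[[-0.05,-0.0006,-0.003,0,0,0,0],[0.1,-0.0006,-0.0034,0,0,0,0],[0.25,-0.0006,-0.0034,0,0,0,0],[0.45,-0.0005,-0.003,0,0,0,0],[0.5,0,0,0,0,0,0]])

```text
time_s: 10.0
ee_pos: [501.2, 152.8, 18.2]
ee_rot: [-179.9, -0.1, 169.4]
force: [-0.3, 0.2, -0.2]
gripper_width: 66.7
gripper_force: 0.0
```

Call:
apply_moves(increments=[[0.5,0,0,0,0,0,0],[0.5,0,0,0,0,0,0]])

```text
time_s: 10.17
ee_pos: [501.0, 153.1, 17.8]
ee_rot: [-179.9, -0.1, 169.4]
force: [-0.4, -0.8, -1.3]
gripper_width: 68.1
gripper_force: 0.0
```

```bash
cat > t.py <<'E'
from bd import *
s=status.state();print(s['time_s'],s['ee_pos'].round(1),s['gripper_width'])
f=cams.grab_frame('top'); import sys; save(f,sys.argv[1])
h=cv2.cvtColor(f['color'],cv2.COLOR_RGB2HSV)
o=((h[...,0]<22)&(h[...,1]>185)&(h[...,2]>80)).astype(np.uint8); o[:,:260]=0;o[:140]=0;o[225:]=0;o[:,410:]=0
n,l,st,c=cv2.connectedComponentsWithStats(o)
a=np.radians(-100.6);X=np.array([np.cos(a),np.sin(a)]);Y=np.array([-X[1],X[0]])
for i in range(1,n):
    if st[i,4]>4: q=back(f,[c[i]],26)[0,:2]; print(st[i].tolist(),c[i].round(1),'X',(q@X).round(1),'Y',(q@Y).round(1))
E
python3 t.py t1
```

```text
10.1667 [501.  153.1  17.8] 68.09547817408591
[302, 158, 5, 13, 32] [304.2 164.1] X -198.5 Y 612.4
[382, 176, 5, 13, 29] [383.8 182.3] X 60.6 Y 608.5
```

Jaws now read about 249 mm apart, so it's working. Two more full squeezes should be free travel.

Call:
apply_moves(increments=[[0.3,0.0005,0.003,0,0,0,0],[0.1,0.0006,0.0034,0,0,0,0],[-0.05,0.0006,0.0034,0,0,0,0],[-0.3,0.0006,0.003,0,0,0,0],[-0.5,0,0,0,0,0,0]], newtons=15)

```text
time_s: 10.63
ee_pos: [504.9, 167.2, 18.0]
ee_rot: [180.0, 0.0, 169.4]
force: [0.8, -2.9, -4.2]
gripper_width: 38.0
gripper_force: 10.7
```

Call:
apply_moves(increments=[[-0.5,0,0,0,0,0,0],[-0.5,0,0,0,0,0,0]])

```text
time_s: 10.8
ee_pos: [504.4, 166.9, 18.1]
ee_rot: [180.0, -0.0, 169.4]
force: [1.9, -0.9, -4.2]
gripper_width: 36.8
gripper_force: 14.9
```

Call:
apply_moves(increments=[[-0.05,-0.0006,-0.003,0,0,0,0],[0.1,-0.0006,-0.0034,0,0,0,0],[0.25,-0.0006,-0.0034,0,0,0,0],[0.45,-0.0005,-0.003,0,0,0,0],[0.5,0,0,0,0,0,0]])

```text
time_s: 11.22
ee_pos: [502.0, 153.0, 18.6]
ee_rot: [-180.0, 0.0, 169.4]
force: [-0.7, 0.2, 0.4]
gripper_width: 66.8
gripper_force: 0.0
```

Call:
apply_moves(increments=[[0.5,0,0,0,0,0,0],[0.5,0,0,0,0,0,0]])

```text
time_s: 11.38
ee_pos: [502.9, 153.8, 18.8]
ee_rot: [180.0, 0.1, 169.3]
force: [0.7, 0.0, 0.3]
gripper_width: 68.5
gripper_force: 0.0
```

Call:
apply_moves(increments=[[0.3,0.0005,0.003,0,0,0,0],[0.1,0.0006,0.0034,0,0,0,0],[-0.05,0.0006,0.0034,0,0,0,0],[-0.3,0.0006,0.003,0,0,0,0],[-0.5,0,0,0,0,0,0]])

```text
time_s: 11.8
ee_pos: [505.5, 167.3, 18.6]
ee_rot: [179.9, 0.1, 169.4]
force: [0.5, -0.1, 1.0]
gripper_width: 38.0
gripper_force: 12.9
```

Call:
apply_moves(increments=[[-0.5,0,0,0,0,0,0],[-0.5,0,0,0,0,0,0]])

```text
time_s: 11.97
ee_pos: [505.4, 167.2, 18.6]
ee_rot: [179.9, 0.1, 169.3]
force: [2.7, -0.3, 0.7]
gripper_width: 37.7
gripper_force: 14.5
```

```bash
python3 t.py t2; python3 m.py x
```

```text
11.9667 [505.4 167.2  18.6] 37.68060073160747
[303, 160, 5, 12, 33] [304.9 165.2] X -195.6 Y 609.3
[377, 178, 4, 13, 15] [378.4 183.6] X 44.6 Y 601.0
12.0167 [505.3 167.2  18.6] [1.799e+02 1.000e-01 1.693e+02] [ 2.  -0.5  0.6]
```

Call:
apply_moves(increments=[[-0.05,-0.0006,-0.003,0,0,0,0],[0.1,-0.0006,-0.0034,0,0,0,0],[0.25,-0.0006,-0.0034,0,0,0,0],[0.45,-0.0005,-0.003,0,0,0,0],[0.5,0,0,0,0,0,0]])

```text
time_s: 12.48
ee_pos: [501.2, 152.7, 18.2]
ee_rot: [-179.9, -0.1, 169.4]
force: [0.3, -1.0, 0.2]
gripper_width: 66.6
gripper_force: 0.0
```

Call:
apply_moves(increments=[[0.5,0,0,0,0,0,0],[0.5,0,0,0,0,0,0]])

```text
time_s: 12.65
ee_pos: [501.3, 153.0, 17.9]
ee_rot: [-179.9, -0.1, 169.4]
force: [-0.3, -0.0, -0.2]
gripper_width: 68.6
gripper_force: 0.0
```

```bash
python3 t.py t3; python3 - <<'E'
import cv2
t=cv2.imread('pics/t3.png');cv2.imwrite('pics/t3c.png',cv2.resize(t[140:230,265:400],None,fx=5.8,fy=5.8,interpolation=cv2.INTER_CUBIC))
E
```

```text
12.65 [501.3 153.   17.9] 68.5607970535672
[303, 160, 5, 12, 31] [305.2 165.4] X -194.6 Y 609.1
[377, 178, 5, 12, 22] [378.6 183.7] X 45.4 Y 600.9
```

View pics/t3c.png

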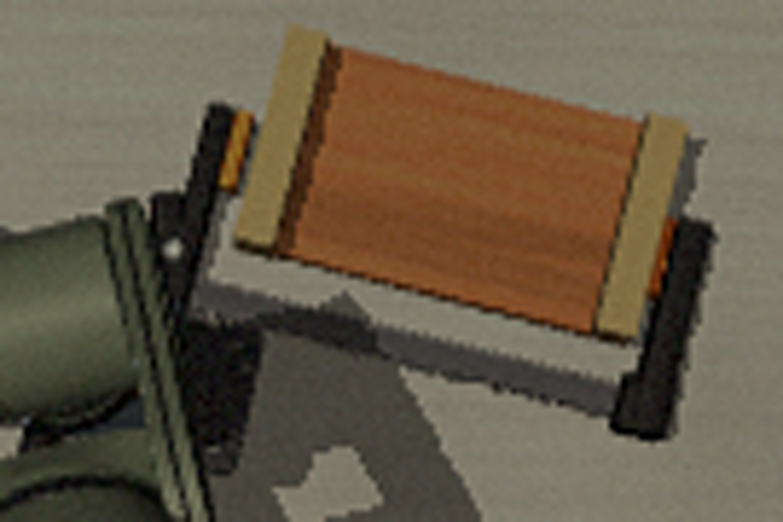

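The picture shows the rail flush with the board, its ends in line with the far rail: (290–330, 30) to (235–280, 248). The far pad touches the board's rail at (663, 257), and the near pad is a few mm off the loose rail at (240, 150). One more squeeze should close it; I shift the gripper 3 mm along with the clamp and use 20 N.

Call:
apply_moves(increments=[[0.6,-0.0005,-0.003,0,0,0,-0.5],[0.6,0,0,0,0,0,-0.5],[0.3,0.0005,0.003,0,0,0,0],[0.1,0.0006,0.0034,0,0,0,0],[-0.05,0.0006,0.0034,0,0,0,0]], newtons=20)

```text
time_s: 13.12
ee_pos: [503.0, 160.0, 18.1]
ee_rot: [-179.9, -0.0, 168.4]
force: [0.6, -6.0, 0.4]
gripper_width: 55.6
gripper_force: 5.7
```

Call:
apply_moves(increments=[[-0.2,0.0006,0.003,0,0,0,0],[-0.4,0,0,0,0,0,0],[-0.5,0,0,0,0,0,0],[-0.5,0,0,0,0,0,0]])

```text
time_s: 13.45
ee_pos: [504.3, 164.2, 18.2]
ee_rot: [179.9, 0.0, 168.3]
force: [0.5, 0.2, -2.8]
gripper_width: 37.1
gripper_force: 19.3
```

```bash
python3 t.py t4
```

```text
13.45 [504.3 164.2  18.2] 37.10552662289523
[303, 160, 5, 13, 26] [305.4 165.6] X -193.7 Y 608.4
[321, 179, 5, 4, 5] [323.  180.6] X -128.9 Y 573.3
[375, 179, 4, 13, 18] [376.2 184.8] X 38.7 Y 595.6
```

Call:
apply_moves(increments=[[-0.05,-0.0006,-0.003,0,0,0,0],[0.1,-0.0006,-0.0034,0,0,0,0],[0.25,-0.0006,-0.0034,0,0,0,0],[0.45,-0.0005,-0.003,0,0,0,0],[0.6,-0.0001,-0.0005,0,0,0,0]])

```text
time_s: 13.92
ee_pos: [501.1, 149.3, 18.4]
ee_rot: [-179.9, -0.0, 168.4]
force: [-0.3, -0.5, 0.4]
gripper_width: 67.0
gripper_force: 0.0
```

Call:
apply_moves(increments=[[0.6,0,0,0,0,0,0],[0.6,0,0,0,0,0,0]])

```text
time_s: 14.08
ee_pos: [502.2, 149.9, 18.7]
ee_rot: [180.0, 0.1, 168.4]
force: [-0.5, 0.1, -0.0]
gripper_width: 72.9
gripper_force: 0.0
```

```bash
python3 t.py t5; python3 - <<'E'
from h import *
f=cams.grab_frame('top');h=cv2.cvtColor(f['color'],cv2.COLOR_RGB2HSV)
z=np.zeros((400,640),np.uint8); z[135:210,295:395]=1
def big(m):
    m=cv2.morphologyEx((m*z).astype(np.uint8),cv2.MORPH_OPEN,np.ones((2,2)));n,l,st,c=cv2.connectedComponentsWithStats(m);return [((l==i).astype(np.uint8)) for i in np.argsort(-st[1:,4])[:2]+1]
for nm,m,Z in (('brown',(h[...,0]<17)&(h[...,1]>110),22),('pale',(h[...,0]>=17)&(h[...,0]<26)&(h[...,1]>85),55)):
    for k in big(m):
        r=cv2.minAreaRect(max(cv2.findContours(k,0,1)[0],key=len)); q=back(f,cv2.boxPoints(r),Z)[:,:2]; e=[q[1]-q[0],q[2]-q[1]]; l=max(e,key=np.linalg.norm)
        print(nm,k.sum(),q.mean(0).round(1),[np.linalg.norm(x).round(1) for x in e],np.degrees(np.arctan2(l[1],l[0])).round(1)%180)
E
```

```text
14.0833 [502.2 149.9  18.7] 72.85847899834494
[304, 161, 5, 12, 26] [305.7 166. ] X -192.4 Y 607.4
[375, 178, 5, 13, 21] [377.  184.2] X 40.5 Y 598.1
brown 2158 [613.5 -42.2] [np.float64(122.7), np.float64(182.0)] 76.3
brown 31 [ 576.8 -154.1] [np.float64(43.5), np.float64(6.1)] 167.1
pale 318 [634.   58.4] [np.float64(126.1), np.float64(30.0)] 166.5
pale 288 [ 589.8 -139.3] [np.float64(122.7), np.float64(23.1)] 166.3
```

```bash
cat > e.py <<'E'
from h import *
f=cams.grab_frame('top');im=cv2.cvtColor(f['color'],cv2.COLOR_RGB2HSV).astype(float)
a=np.radians(-103.6);X=np.array([np.cos(a),np.sin(a)]);Y=np.array([-X[1],X[0]])
def sample(xx,Ys,z,ch):
    P=np.array([[*(X*xx+Y*y),z] for y in Ys]); p=proj(f,P).astype(np.float32)
    return cv2.remap(im[...,ch].astype(np.float32),p[None,:,0],p[None,:,1],cv2.INTER_LINEAR)[0]
def ends(xc,z,rng,w):
    Ys=np.arange(530,680,.5); s=np.mean([sample(xc+d,Ys,z,1) for d in np.linspace(-w,w,9)],0)
    th=(np.median(s[(Ys>580)&(Ys<630)])+np.median(s[(Ys>672)]))/2; on=np.where(s>th)[0]; 
    mid=np.argmin(abs(Ys-606)); i=mid
    while s[i]>th:i-=1
    j=mid
    while s[j]>th:j+=1
    return Ys[i],Ys[j]
for nm,xc,z,w in (('loose',np.array([634,58.4])@X,55,7),('far',np.array([589.8,-139.3])@X,55,7),('brown',np.array([613.5,-42.2])@X,22,70)):
    print(nm,round(xc,1),ends(xc,z,0,w))
# X profile at z55 centre for rail faces
Xs=np.arange(-230,-130,1.); Pm=[np.mean([cv2.remap(im[...,1].astype(np.float32),*[np.float32(proj(f,[[*(X*x+Y*y),55]])[:,k:k+1]) for k in (0,1)],cv2.INTER_LINEAR)[0,0] for y in (645,650,655,660)]) for x in Xs]
print([(int(x),int(v)) for x,v in zip(Xs,Pm)][::3])
E
python3 e.py
```

```text
loose -205.8 (np.float64(541.0), np.float64(668.0))
far -3.3 (np.float64(543.0), np.float64(670.0))
brown -103.2 (np.float64(547.0), np.float64(669.5))
[(-230, 42), (-227, 41), (-224, 38), (-221, 42), (-218, 82), (-215, 125), (-212, 124), (-209, 122), (-206, 122), (-203, 122), (-200, 124), (-197, 125), (-194, 156), (-191, 184), (-188, 173), (-185, 168), (-182, 170), (-179, 169), (-176, 170), (-173, 171), (-170, 170), (-167, 172), (-164, 171), (-161, 168), (-158, 169), (-155, 171), (-152, 172), (-149, 169), (-146, 170), (-143, 172), (-140, 169), (-137, 168), (-134, 170), (-131, 168)]
```

Call:
apply_moves(increments=[[0.6,0,0,0,0,0,-1.5],[0.3,0.0005,0.003,0,0,0,0],[0.1,0.0006,0.003,0,0,0,0],[-0.05,0.0006,0.003,0,0,0,0],[-0.2,0.0002,0.001,0,0,0,0]], newtons=20)

```text
time_s: 14.65
ee_pos: [503.6, 160.4, 18.2]
ee_rot: [-180.0, 0.0, 166.9]
force: [1.0, -1.9, -1.4]
gripper_width: 49.3
gripper_force: 19.9
```

Call:
apply_moves(increments=[[-0.4,0,0,0,0,0,0],[-0.5,0,0,0,0,0,0],[-0.5,0,0,0,0,0,0]])

```text
time_s: 14.9
ee_pos: [503.7, 160.6, 18.2]
ee_rot: [180.0, 0.0, 166.9]
force: [1.1, -0.1, -2.7]
gripper_width: 47.8
gripper_force: 19.9
```

```bash
python3 t.py t6;python3 e.py | head -3
```

```text
14.9 [503.7 160.6  18.2] 47.79017786484308
[373, 179, 5, 13, 18] [374.9 185. ] X 34.7 Y 594.2
loose -205.8 (np.float64(541.0), np.float64(666.5))
far -3.3 (np.float64(561.0), np.float64(614.5))
brown -103.2 (np.float64(544.5), np.float64(667.0))
```

Call:
apply_moves(increments=[[-0.5,0,0,0,0,0,0],[-0.5,0,0,0,0,0,0],[-0.5,0,0,0,0,0,0],[-0.5,0,0,0,0,0,0],[-0.5,0,0,0,0,0,0]], newtons=23)

```text
time_s: 15.42
ee_pos: [503.6, 160.6, 18.3]
ee_rot: [180.0, 0.0, 166.9]
force: [2.2, 2.4, -3.7]
gripper_width: 46.0
gripper_force: 22.9
```

```bash
python3 - <<'E'
from h import *
from scipy.optimize import minimize
f=cams.grab_frame('top');g=cams.grab_frame('scene')
def mask(f,roi):
    h=cv2.cvtColor(f['color'],cv2.COLOR_RGB2HSV); m=((h[...,0]<27)&(h[...,1]>75)&(h[...,2]>40)); z=np.zeros(m.shape,bool); z[roi[0]:roi[1],roi[2]:roi[3]]=1
    return h,m&z
for nm,F,roi in (('top',f,(135,210,295,395)),('scene',g,(150,290,270,400))):
    h,_=mask(F,roi)
    z=np.zeros((400,640),np.uint8); z[roi[0]:roi[1],roi[2]:roi[3]]=1
    for q in ('board','rail','clamp_far_jaw'):
        print(nm,q,[(round(b['score'],2),[round(v) for v in b['rect']]) for b in finder.boxes_of(q,nm)])
f_=f;h=cv2.cvtColor(f['color'],cv2.COLOR_RGB2HSV);z=np.zeros((400,640),np.uint8); z[135:210,295:395]=1
pale=((h[...,0]>=17)&(h[...,0]<26)&(h[...,1]>85)&(h[...,2]>110)).astype(np.uint8)*z
n,l,st,c=cv2.connectedComponentsWithStats(cv2.morphologyEx(pale,cv2.MORPH_OPEN,np.ones((2,2))))
for i in np.argsort(-st[1:,4])[:2]+1:
    r=cv2.minAreaRect(max(cv2.findContours((l==i).astype(np.uint8),0,1)[0],key=len)); q=back(f,cv2.boxPoints(r),55)[:,:2]; ys,xs=np.where(l==i); cc=back(f,[[xs.mean(),ys.mean()]],55)[0,:2]
    e=[q[1]-q[0],q[2]-q[1]]; L=max(e,key=np.linalg.norm); print(st[i],cc.round(1),[np.linalg.norm(x).round(1) for x in e],np.degrees(np.arctan2(L[1],L[0]))%180)
s=status.state();print(s['gripper_width'],s['gripper_force'],s['time_s'])
S=cv2.resize(g['color'][130:300,250:420],None,fx=4,fy=4)
cv2.imwrite('pics/s.png',S[:,:,::-1])
E
```

```text
top board [(0.96, [222, 242, 31, 46]), (0.92, [310, 147, 71, 54]), (0.44, [255, 176, 126, 43])]
top rail [(0.65, [303, 145, 16, 40])]
top clamp_far_jaw [(0.81, [254, 176, 130, 42])]
scene board [(0.9, [300, 197, 83, 71]), (0.88, [262, 111, 63, 39])]
scene rail [(0.97, [348, 184, 40, 36])]
scene clamp_far_jaw [(0.71, [276, 163, 106, 100]), (0.23, [178, 232, 50, 37])]
[304 145  15  37 258] [637.1  61.2] [np.float64(119.6), np.float64(23.7)] 165.93488232771
[365 162  17  38 258] [ 588.  -134.2] [np.float64(119.6), np.float64(20.5)] 165.31299135490133
45.744785351411 22.902823984622955 15.8167
```

Call:
apply_moves(increments=[[-0.5,0,0,0,0,0,0],[-0.5,0,0,0,0,0,0],[-0.5,0,0,0,0,0,0],[-0.5,0,0,0,0,0,0]])

```text
time_s: 16.15
ee_pos: [503.2, 160.4, 18.3]
ee_rot: [180.0, -0.0, 166.8]
force: [-0.1, 2.6, -3.4]
gripper_width: 46.0
gripper_force: 22.9
```

Stable and tight, so I'm handing it in.

```bash
python3 -c "
from workcell import env
print(env.job_done())"
```

```text
the job is handed in; nothing more can be done
None
```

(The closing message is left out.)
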